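# Lid the kitchen canisters

### The job

Close the four open white canisters on the kitchen counter: put each wooden lid on the canister that it matches in shape and size, seated fully home, flat on the rim and, for the square and oblong ones, in line with its sides. Leave the canisters standing where they are and do not knock over the salt and pepper shakers.

Things in the scene. Friction and masses are not known exactly. Their poses are not given: they have to be found in the camera images.
- big_round_lid_mid (a point): Large round bamboo lid, plate 112 mm in diameter, plug 74 mm, about 0.12 kg; fits the large round canister. 44 mm tall: plug 6 mm deep below, plate 8 mm thick, round knob 24 mm across, 30 mm tall on top. This point: centre, half-way up (22 mm above its underside); z up. Starts flat on the counter on its plug. Seated: plug inside the mouth, plate on the rim, this point 16 mm above the rim.
- small_round_lid_mid (a point): Small round bamboo lid, plate 79 mm in diameter, plug 43 mm, about 0.06 kg; fits the small round canister. 44 mm tall: plug 6 mm deep below, plate 8 mm thick, round knob 24 mm across, 30 mm tall on top. This point: centre, half-way up (22 mm above its underside); z up. Starts flat on the counter on its plug. Seated: plug inside the mouth, plate on the rim, this point 16 mm above the rim.
- square_lid_mid (a point): Square bamboo lid, plate 96 x 96 mm, plug 58 x 58 mm, about 0.10 kg; fits the square canister. x, y along its sides. 44 mm tall: plug 6 mm deep below, plate 8 mm thick, bar knob 40 (x) x 16 (y), 30 mm tall on top. This point: centre, half-way up (22 mm above its underside); z up. Starts flat on the counter on its plug. Seated: plug inside the mouth, plate on the rim, this point 16 mm above the rim.
- oblong_lid_mid (a point): Oblong bamboo lid, plate 118 mm (along x) x 74 mm (along y), plug 82 x 38 mm, about 0.10 kg; fits the oblong canister. 44 mm tall: plug 6 mm deep below, plate 8 mm thick, bar knob 40 (x) x 16 (y), 30 mm tall on top. This point: centre, half-way up (22 mm above its underside); z up. Starts flat on the counter on its plug. Seated: plug inside the mouth, plate on the rim, this point 16 mm above the rim.
- big_round_rim (a point): Large round open canister of white stoneware: 100 mm outer and 90 mm inner diameter, 60 mm tall, 0.45 kg. This point: centre of the mouth, level with the rim; z up. Stands loose on the counter (surface at z = 0).
- small_round_rim (a point): Small round open canister of white stoneware: 68 mm outer and 59 mm inner diameter, 50 mm tall, 0.30 kg. This point: centre of the mouth, level with the rim; z up. Stands loose on the counter (surface at z = 0).
- square_rim (a point): Square open canister of white stoneware: 84 x 84 mm outside, 74 x 74 mm inside, 50 mm tall, 0.42 kg; x and y are parallel to its sides. This point: centre of the mouth, level with the rim; z up. Stands loose on the counter (surface at z = 0).
- oblong_rim (a point): Oblong open canister of white stoneware: 108 mm (x) x 64 mm (y) outside, 98 x 54 mm inside, 42 mm tall, 0.40 kg. This point: centre of the mouth, level with the rim; z up. Stands loose on the counter (surface at z = 0).
- salt_mid (a point): Bright steel salt shaker standing among the canisters, 36 mm in diameter, 70 mm tall; not part of the job. This point: its centre, half-way up.
- pepper_mid (a point): Dark wooden waisted pepper shaker standing among the canisters, 36 mm in diameter, 70 mm tall; not part of the job. This point: its centre, half-way up.
There are look-alikes about, which are no part of the job. Leave any orange look-alike of the part that bears square_lid_mid alone.

How it is judged (in metres and radians):
At the end, for the whole second after the job is handed in: Each lid is at rest on its own canister: centred within 13 mm, its middle 12 to 19.5 mm above the rim (plate on the rim), level within 0.08 rad; oblong lid in line within 0.21 rad, square lid within 0.28 rad of a side (horizontal distance between big_round_lid_mid and big_round_rim below 0.013 m and z of big_round_lid_mid in the frame of big_round_rim between 0.012 and 0.0195 m and angle between each of big_round_lid_mid, small_round_lid_mid, square_lid_mid, oblong_lid_mid's own z axis and vertical below 0.08 rad and linear speed of each of big_round_lid, small_round_lid, square_lid, oblong_lid below 0.02 m/s and horizontal distance between small_round_lid_mid and small_round_rim below 0.013 m and z of small_round_lid_mid in the frame of small_round_rim between 0.012 and 0.0195 m and horizontal distance between square_lid_mid and square_rim below 0.013 m and z of square_lid_mid in the frame of square_rim between 0.012 and 0.0195 m and (angle between the x axis of square_lid_mid and the x axis of square_rim, either way round below 0.28 rad or angle between the x axis of square_lid_mid and the y axis of square_rim, either way round below 0.28 rad) and horizontal distance between oblong_lid_mid and oblong_rim below 0.013 m and z of oblong_lid_mid in the frame of oblong_rim between 0.012 and 0.0195 m and angle between the x axis of oblong_lid_mid and the x axis of oblong_rim, either way round below 0.21 rad); the robot touches nothing.
It fails at once if a shaker is tipped over (angle between any of salt_mid, pepper_mid's own z axis and vertical above 0.6 rad).
It fails at once if a canister is shifted more than 40 mm (distance of any of big_round_rim, small_round_rim, square_rim, oblong_rim from where it was at the start of the episode above 0.04 m).
It also fails if it takes over 120 s, if anything falls off the work surface, if the arm or the gripper's body presses on something with over 40 N, if the wrist force passes 120 N, or if a joint passes its speed limit or range.

### The arm

A 6-joint arm with a two-finger parallel gripper is mounted at the origin on the work surface. World frame = base frame: x ahead of the robot, y to its left, z up, the work surface at z = 0. Lengths are in m, angles in degrees, forces in N, time in s.
With the tool pointing down it reaches from about 0.35 to 0.95 m from the base axis. Payload 17.4 kg.
Tool frame: the origin (TCP) lies at the centre of the arm's flange, where the gripper is bolted on; the fingertips stand 186 mm ahead of it and the grasp point (between the pads) lies 167 mm ahead of it; z points along the fingers, x is the direction in which the jaws open and shut, and the axes are right-handed (so a half turn about z gives the same grasp; the last joint's range is limited). The gripper opens to 93 mm and grips with 3 to 60 N. Pads are 15 mm wide; open, the fingers measure 128 mm over their backs; the gripper's body (75 mm by 188 mm) begins 65 mm behind the grasp point.
Start: joints at [-66.051, 6.646, 82.598, -0, 90.757, -2.166], TCP at [0.297, -0.606, 0.405] pointing down, gripper open.
Joint ranges: [-162.19, 162.19], [-47.58, 125.68], [4.15, 143.07], [-65.23, 245.23], [0.69, 171.88], [-170.13, 170.13]. Speed limits (degrees/s): [108.29, 108.29, 127.2, 180, 180, 180].

### API

Orientations are given as a 3x3 rotation matrix whose columns are the frame's x, y, z axes.
In Python, from bench import arm, eyes, ticket gives the robot as it stands.
- The arm moves only by the shell command python3 -m handwheel 'ROWS' [FORCE]. ROWS is JSON, a list of rows, each a list of 3 entries, a list of its own where there are three numbers: the shift along the tool's x, y, z scaled (see below), then the turn about the tool's z scaled (see below), then the closure, from 0 (fully open) to 1 (shut). A call has 1 to 8 rows; each row shifts and turns the commanded pose from where the row before left it, along the tool's axes as they then stand; what a row does not reach is not made up. The controller multiplies each number of a shift by 30 cm and each number of a turn by 60 degrees. A row lasts 1/8 s, in which the tool goes at most 62.5 mm and 10.7 degrees, less where a joint would pass 70% of its speed; a pose out of reach is approached as far as the arm can. A call with a number of a shift or a turn outside -1 to 1 is refused whole. A call with a gripper value outside its range is refused whole. The fingers move at their own pace and stop on an object; FORCE is the grip in N (left out, the last holds). Time passes only in rows, so rows that do not move let the fingers close. It gives the time, the measured TCP pose, the force and the opening at its end, in the units of the state.
- arm.get_obs(): the state, without advancing time (a new reading comes with each control period).
- eyes.grab_frame(name): name is "side" or "top"; returns a dict with "image" (400x640x3 uint8, red, green, blue), "fovy" (degrees; the focal length in pixels is half the picture's height over the tangent of half this angle, whatever the lens; pixels are square), "cx", "cy" (the principal point, pixels), "k1" (the pictures are not rectified: a ray, as slopes to the right and down, at radius r is drawn at 1 + k1 r^2 times it, then the intrinsics apply), "position" and "rotation" of the camera in the world. Camera axes: x right, y down, z forward; pixel columns grow to the right and rows downward; lengths in m; the calibration is good to about 2 mm. A picture is of the moment at which its call begins. There is no depth.
- ticket.close_job(): hands the job in, once; it reports no verdict.
The state is a dict: "clock": time; "joint_pos": joint angles; "joint_vel": joint speeds; "tau": joint torques, N m; "position": TCP position; "orientation": TCP orientation; "wrist_force": force on the tool from outside, world axes, zero at the start; "wrist_torque": the same for the moment, N m; "finger_gap": finger opening in m.
Only numpy, scipy, OpenCV 4.12 (cv2) and the standard library are available. Lean on these libraries where they do the work, as an engineer would, in place of code of your own. Each camera call takes 0.05 s, during which the arm holds its last target.

## Working session

There is one attempt and no reset: what is moved stays moved. The work goes in short steps, Python scripts to look and compute and a shell command to move; the robot and the scene stay as the last step left them, time stands still between calls to the robot, and variables do not carry over. Pictures are saved under pics/ and viewed, and the job is handed in when it is done.

```bash
ls; mkdir -p pics
python3 - <<'E'
from bench import arm, eyes
import cv2
o=arm.get_obs(); print(o)
for n in("side","top"):
    f=eyes.grab_frame(n); cv2.imwrite(f"pics/{n}0.png",f["image"][:,:,::-1]); print({k:v for k,v in f.items() if k!="image"})
E
```

```text
pics
{'clock': 0.0, 'joint_pos': array([-6.60501697e+01,  6.67506324e+00,  8.26352789e+01, -2.04437208e-03,
        9.07558149e+01, -2.16642011e+00]), 'joint_vel': array([-0.12285957,  0.0054885 ,  0.07240687,  0.0186332 , -0.03958986,
       -0.02923669]), 'tau': array([ 2.82382171e-03, -7.21257448e+01, -6.22609735e+01,  7.81177380e-02,
        2.38208362e-02, -1.21408866e-04]), 'position': array([ 0.29711928, -0.60610907,  0.40399907]), 'orientation': array([[ 4.40193159e-01, -8.97902963e-01, -5.01324459e-04],
       [-8.97902360e-01, -4.40193445e-01,  1.04076147e-03],
       [-1.15518255e-03, -7.99566547e-06, -9.99999333e-01]]), 'wrist_force': array([ 0.60618249, -0.31216237,  0.58722454]), 'wrist_torque': array([ 0.00418762, -0.02139136,  0.02092334]), 'finger_gap': 0.09306332045093094}
{'fovy': 51.9597314809933, 'cx': 318.5609812924597, 'cy': 206.08296456888976, 'k1': -0.08201157727952452, 'position': array([0.00268037, 0.57028075, 0.92310959]), 'rotation': array([[-0.79093931, -0.47147488,  0.3900339 ],
       [-0.61177295,  0.59660051, -0.51942439],
       [ 0.01220113, -0.64944536, -0.76031037]])}
{'fovy': 53.49536608418088, 'cx': 325.02822740230977, 'cy': 190.05988854613904, 'k1': 0.0057243531218094425, 'position': array([ 0.24712372, -0.00446489,  1.03643055]), 'rotation': array([[ 0.02004414, -0.98367004,  0.17886165],
       [-0.99976664, -0.01827862,  0.01151355],
       [-0.00805619, -0.17905069, -0.98380686]])}
```

View pics/side0.png

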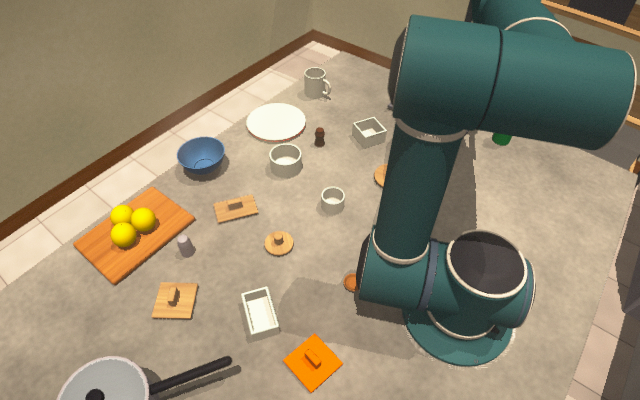

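View pics/top0.png

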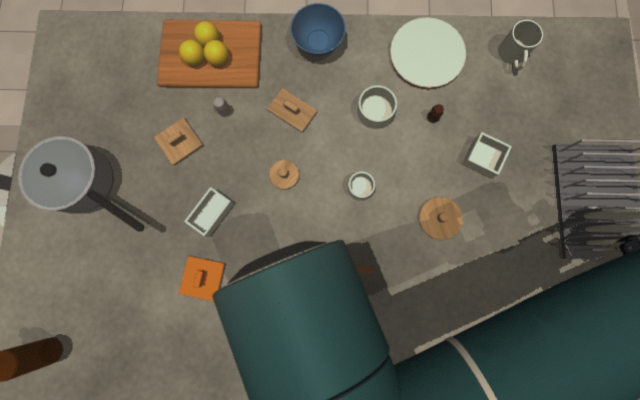

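The top view (col,row) shows:
- **Square lid:** (178,141). It could be confused with the orange look-alike at (202,279), which I'll leave alone.
- **Oblong lid:** (292,110). The cutting board at (210,53) is a similar wood colour.
- **Small round lid:** (284,174), and **big round lid:** (441,218). There is also something orange-brown, half hidden, at (365,268).
- **Canisters:** big round (377,105), with the plate (428,52), bowl (318,30) and mug (527,33) near it. Small round (361,185), square (489,154), oblong (209,211).
- **Shakers:** salt (221,106), pepper (436,113).

Next I'll take close crops.

```bash
cat > h.py <<'E'
import numpy as np, cv2
from bench import arm, eyes
def K(f):
    fl=200/np.tan(np.radians(f["fovy"])/2); return np.array([[fl,0,f["cx"]],[0,fl,f["cy"]],[0,0,1]])
def onplane(f,uv,z):
    uv=np.array(uv,float).reshape(-1,1,2)
    n=cv2.undistortPoints(uv,K(f),np.array([f["k1"],0,0,0,0.]),).reshape(-1,2)
    d=np.c_[n,np.ones(len(n))]@f["rotation"].T; p=f["position"]
    return p+d*((z-p[2])/d[:,2])[:,None]
def proj(f,P):
    P=(np.array(P,float).reshape(-1,3)-f["position"])@f["rotation"]
    return cv2.projectPoints(P,np.zeros(3),np.zeros(3),K(f),np.array([f["k1"],0,0,0,0.]))[0].reshape(-1,2)
E
python3 - <<'E'
import cv2
t=cv2.imread('pics/top0.png')
cv2.imwrite('pics/c1.png',cv2.resize(t[80:305,150:410],None,fx=3,fy=2.6,interpolation=cv2.INTER_CUBIC)[:598,:780])
cv2.imwrite('pics/c2.png',cv2.resize(t[75:255,340:540],None,fx=3.2,fy=3.2,interpolation=cv2.INTER_CUBIC))
s=cv2.imread('pics/side0.png')
cv2.imwrite('pics/c3.png',cv2.resize(s[110:400,140:410],None,fx=2,fy=2,interpolation=cv2.INTER_CUBIC))
E
```

```text
(no output)
```

View pics/c1.png

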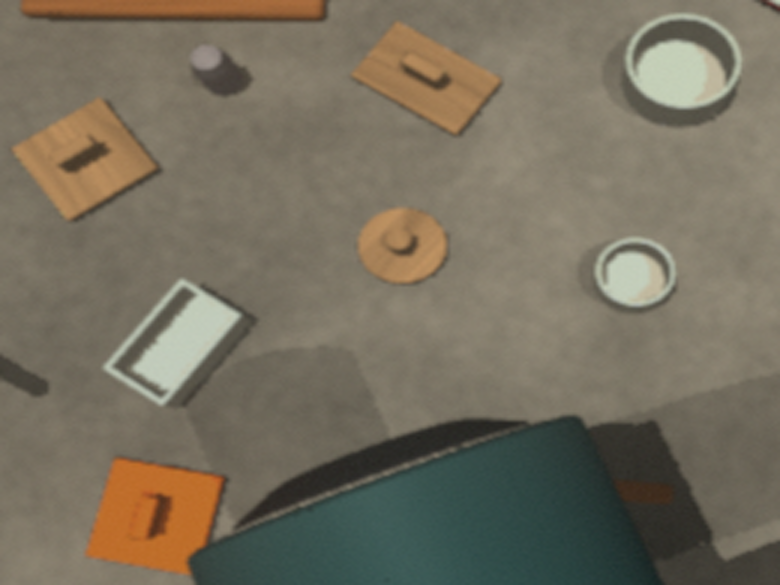

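View pics/c2.png

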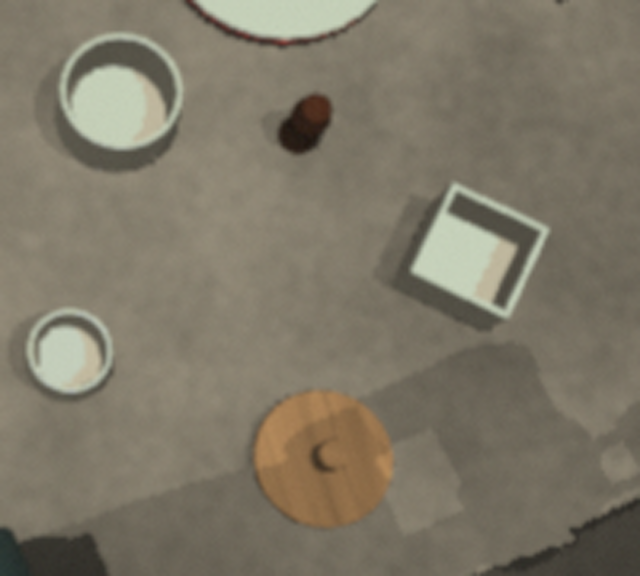

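View pics/c3.png

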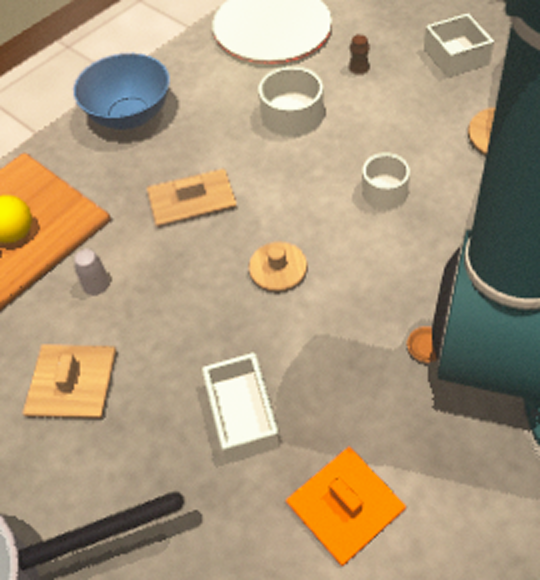

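The four bamboo lids, the orange look-alike at (202,279) and the canisters are all clear, and each choice matches its description. Now I'll measure them.

```bash
cat > meas.py <<'E'
from h import *
L={'BRL':((441,218),.014,32),'SRL':((284,174),.014,24),'SQL':((178,141),.014,32),'OBL':((292,110),.014,32)}
C={'BRC':((377,105),.06,26),'SRC':((361,185),.05,20),'SQC':((489,154),.05,27),'OBC':((209,211),.042,31)}
def blob(im,c,r,kind):
    x,y=c; hsv=cv2.cvtColor(im,cv2.COLOR_RGB2HSV)
    if kind=='L': m=(hsv[...,1]>95)&(hsv[...,2]>60)
    else: m=(hsv[...,2]>150)
    m=m.astype(np.uint8)
    k=np.zeros_like(m); cv2.circle(k,(x,y),r,1,-1); m&=k
    cs,_=cv2.findContours(m,cv2.RETR_EXTERNAL,cv2.CHAIN_APPROX_NONE)
    cs=[c for c in cs if len(c)>15]
    return cv2.convexHull(np.vstack(cs))
def meas(f,c,z,r,kind,off=0.5):
    h=blob(f["image"],c,r,kind).reshape(-1,2).astype(np.float32)
    p=onplane(f,h,z)[:,:2].astype(np.float32)*1000
    return h,cv2.minAreaRect(p),cv2.fitEllipse(p)
if __name__=='__main__':
    f=eyes.grab_frame('top'); im=f["image"][:,:,::-1].copy()
    for d,k in((L,'L'),(C,'C')):
        for n,(c,z,r) in d.items():
            h,R,E=meas(f,c,z,r,k)
            print(n,'rect c',np.round(R[0],1),'size',np.round(R[1],1),'ang',round(R[2],1),'| ell',np.round(E[0],1),np.round(E[1],1))
            cv2.polylines(im,[h.astype(int)],True,(0,0,255),1)
    cv2.imwrite('pics/m1.png',cv2.resize(im[60:260,140:540],None,fx=2,fy=2))
E
python3 meas.py
```

```text
BRL rect c [ 365.9 -291.6] size [108.5 110.4] ang 44.5 | ell [ 365.9 -291.5] [109.5 111.2]
SRL rect c [474.3 118. ] size [75.7 76.9] ang 1.1 | ell [474.2 117.4] [76.9 78.4]
SQL rect c [560.9 405.3] size [97.3 96.5] ang 37.4 | ell [561.2 407. ] [116.7 135.5]
OBL rect c [654.2 102.8] size [117.9  74. ] ang 56.5 | ell [654.4 100.9] [111.3 133.3]
BRC rect c [ 658.5 -124.2] size [97.4 98.2] ang 46.7 | ell [ 658.5 -125.1] [ 99.8 100.3]
SRC rect c [444.5 -84.7] size [66.5 66.3] ang 26.8 | ell [444.4 -84.7] [66.9 67.7]
SQC rect c [ 531.8 -412.7] size [84.7 85.8] ang 63.5 | ell [ 532.9 -410.4] [103.7 110.7]
OBC rect c [369.4 305.1] size [ 64.3 109.1] ang 56.2 | ell [367.1 303.7] [100.5 122. ]
```

View pics/m1.png

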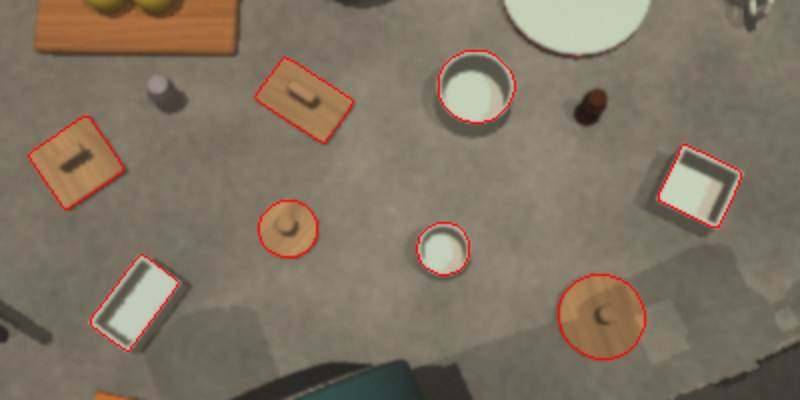

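Sizes agree with the given ones to within 1–3 mm. Before moving, I'll cross-check the positions in the side view and write a move calculator.

```bash
cat > plan.py <<'E'
# prints remaining shift (scaled tool axes) and turn to reach x y z theta(deg of tool x in world)
import sys; from h import *
o=arm.get_obs(); R=o["orientation"]; th=np.degrees(np.arctan2(R[1,0],R[0,0]))
x,y,z=map(float,sys.argv[1:4]); t=float(sys.argv[4]) if len(sys.argv)>4 else th
dt=(th-t+90)%180-90
print('clock',round(o["clock"],2),'pos',np.round(o["position"],4),'th',round(th,2),'tilt z',np.round(R[:,2],4),'gap',round(o["finger_gap"],4),'F',np.round(o["wrist_force"],1),'j1,j6',np.round(o["joint_pos"][[0,5]],1))
print('turn scaled',round(dt/60,4),'(rows>=%d)'%np.ceil(abs(dt)/10.5))
t2=np.radians(th-dt); X=np.array([np.cos(t2),np.sin(t2),0]);Y=np.array([np.sin(t2),-np.cos(t2),0])
d=np.array([x,y,z])-o["position"]
s=np.array([d@X,d@Y,-d[2]])/.3
print('after turn: xy shift',np.round(s[:2],4),'rows>=%d'%np.ceil(np.hypot(*s[:2])/.2),' z',round(s[2],4))
E
python3 - <<'E'
from meas import *
f=eyes.grab_frame('side')
for n,c,z,r,k in[('SRL',(279,243),.014,20,'L'),('SQL',(175,300),.014,30,'L'),('OBL',(236,208),.014,27,'L'),('SRC',(333,198),.05,16,'C'),('OBC',(260,311),.042,30,'C')]:
    h,R,E=meas(f,c,z,r,k); print(n,np.round(R[0],1),np.round(R[1],1),round(R[2],1),np.round(E[0],1))
t=eyes.grab_frame('top')
print('salt top',onplane(t,[(221,100)],.07),'pepper top',onplane(t,[(438,108)],.07))
E
python3 plan.py .366 -.2915 .32 -63.9
```

```text
SRL [474.4 119.6] [78.8 79.4] 38.3 [474.6 119.4]
SQL [561.  407.7] [98.2 99. ] 37.5 [559.7 409.5]
OBL [654.7 104.8] [119.1  78.8] 56.0 [655.3 105. ]
SRC [438.1 -77.3] [ 91.1 119.1] 23.7 [438.  -77.3]
OBC [368.3 303. ] [144.7 144.7] 20.9 [367.7 304.2]
salt top [[0.654504   0.28057336 0.07      ]] pepper top [[ 0.64203602 -0.27850454  0.07      ]]
clock 0.25 pos [ 0.2971 -0.6061  0.4044] th -63.88 tilt z [-2.e-04  5.e-04 -1.e+00] gap 0.093 F [-0.1  0.1 -0.8] j1,j6 [-66.1  -2.2]
turn scaled 0.0003 (rows>=1)
after turn: xy shift [-0.8407 -0.6675] rows>=6  z 0.2814
```

Both views agree to within about 2 mm for the lids. The side canister masks picked up the walls, so I discard those. I'll start with the big round lid.

```bash
python3 -m handwheel '[[[-0.14,-0.111,0.047],0,0.3],[[-0.14,-0.111,0.047],0,0.3],[[-0.14,-0.111,0.047],0,0.3],[[-0.14,-0.111,0.047],0,0.3],[[-0.14,-0.111,0.047],0,0.3],[[-0.14,-0.111,0.047],0,0.3],[[0,0,0],0,0.3]]' 20; python3 plan.py .366 -.2915 .203
```

```text
clock: 1.12
position: [0.3659, -0.2893, 0.3194]
orientation: [[0.443, -0.896, -0.0], [-0.896, -0.443, 0.001], [-0.001, -0.0, -1.0]]
wrist_force: [-0.2, -0.1, 0.0]
finger_gap: 0.0648
clock 1.12 pos [ 0.3659 -0.2893  0.3194] th -63.7 tilt z [-3.e-04  7.e-04 -1.e+00] gap 0.0648 F [-0.2 -0.1  0. ] j1,j6 [-41.5  22.2]
turn scaled 0.0 (rows>=0)
after turn: xy shift [0.0067 0.0029] rows>=1  z 0.388
```

```bash
python3 -m handwheel '[[[0.006,0.003,0.12],0,0.3],[[0,0,0.12],0,0.3],[[0,0,0.1],0,0.3],[[0,0,0.048],0,0.3],[[0,0,0],0,0.3]]'; python3 plan.py .366 -.2915 .203
python3 - <<'E'
from h import *
f=eyes.grab_frame('top'); cv2.imwrite('pics/g1.png',cv2.resize(f["image"][150:290,350:530,::-1],None,fx=4,fy=4))
f=eyes.grab_frame('side'); cv2.imwrite('pics/g1s.png',f["image"][:,:,::-1])
E
```

```text
clock: 1.75
position: [0.3655, -0.2942, 0.2035]
orientation: [[0.44, -0.898, -0.001], [-0.898, -0.44, 0.001], [-0.001, 0.0, -1.0]]
wrist_force: [-0.1, -0.5, 0.0]
finger_gap: 0.065
clock 1.75 pos [ 0.3655 -0.2942  0.2035] th -63.91 tilt z [-8.e-04  7.e-04 -1.e+00] gap 0.065 F [-0.1 -0.5  0. ] j1,j6 [-42.  22.]
turn scaled 0.0 (rows>=0)
after turn: xy shift [-0.0075 -0.0055] rows>=1  z 0.0018
```

View pics/g1.png

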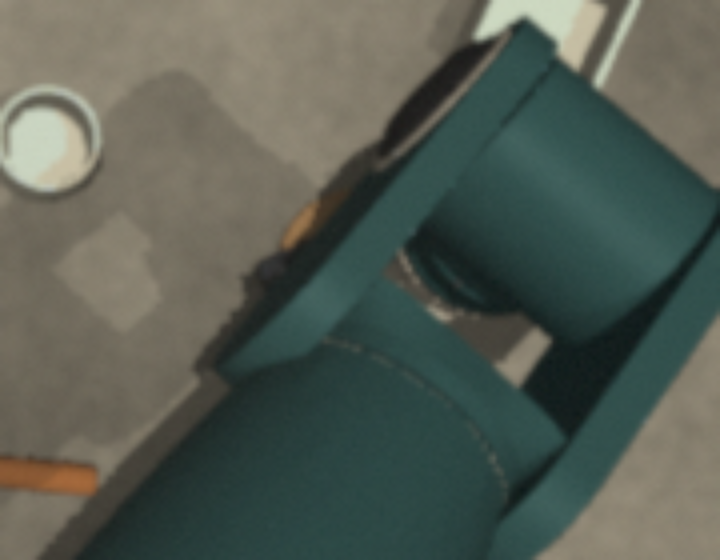

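The arm hides the lid here. A sliver of plate shows at (300,225) in the crop. The earlier residual was lag, so I'll correct back about 2 mm and grip.

```bash
python3 -m handwheel '[[[-0.008,-0.005,0],0,0.3],[[0,0,0],0,1],[[0,0,0],0,1],[[0,0,0],0,1],[[0,0,0],0,1]]' 25; python3 plan.py .6585 -.1247 .33
```

```text
clock: 2.48
position: [0.3659, -0.2911, 0.2037]
orientation: [[0.44, -0.898, -0.0], [-0.898, -0.44, 0.0], [-0.0, 0.0, -1.0]]
wrist_force: [0.5, 0.2, 1.1]
finger_gap: 0.0296
clock 2.48 pos [ 0.3659 -0.2911  0.2037] th -63.88 tilt z [-0.  0. -1.] gap 0.0296 F [0.5 0.2 1.1] j1,j6 [-41.6  22.3]
turn scaled 0.0 (rows>=0)
after turn: xy shift [-0.0686 -1.12  ] rows>=6  z -0.4208
```

```bash
python3 -m handwheel '[[[0,0,0],0,1],[[0,0,0],0,1],[[0,0,-0.06],0,1],[[0,0,-0.12],0,1],[[0,0,-0.12],0,1],[[0,0,-0.12],0,1],[[0,0,0],0,1],[[0,0,0],0,1]]'; python3 plan.py .6585 -.1247 .33
python3 - <<'E'
from h import *
f=eyes.grab_frame('top'); cv2.imwrite('pics/g2.png',cv2.resize(f["image"][100:290,350:560,::-1],None,fx=3,fy=3))
E
```

```text
clock: 3.48
position: [0.3657, -0.2909, 0.3297]
orientation: [[0.44, -0.898, -0.0], [-0.898, -0.44, 0.0], [-0.0, 0.0, -1.0]]
wrist_force: [-0.1, -0.0, -1.7]
finger_gap: 0.0236
clock 3.48 pos [ 0.3657 -0.2909  0.3297] th -63.88 tilt z [-1.e-04  1.e-04 -1.e+00] gap 0.0236 F [-0.1 -0.  -1.7] j1,j6 [-41.6  22.3]
turn scaled 0.0 (rows>=0)
after turn: xy shift [-0.0679 -1.1202] rows>=6  z -0.001
```

View pics/g2.png

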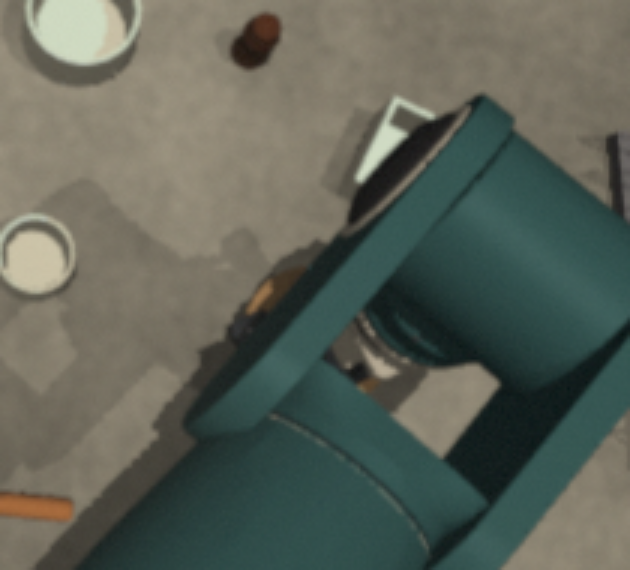

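The lid is held: the gap is 23.6 mm, which is the knob diameter, and the load is about 1.2–1.7 N. Carrying it to the big canister.

```bash
python3 -m handwheel '[[[-0.01,-0.1,0],0,1],[[-0.01,-0.18,0],0,1],[[-0.01,-0.19,0],0,1],[[-0.01,-0.19,0],0,1],[[-0.01,-0.19,0],0,1],[[-0.01,-0.17,0],0,1],[[-0.01,-0.1,0],0,1],[[0,0,0],0,1]]'; python3 -m handwheel '[[[0,0,0],0,1]]' >/dev/null; python3 plan.py .6585 -.1247 .264
python3 - <<'E'
from h import *
f=eyes.grab_frame('side'); cv2.imwrite('pics/p1s.png',f["image"][:,:,::-1])
E
```

```text
clock: 4.53
position: [0.6594, -0.1231, 0.3277]
orientation: [[0.442, -0.897, -0.003], [-0.897, -0.442, 0.001], [-0.002, 0.002, -1.0]]
wrist_force: [0.1, -0.1, -1.2]
finger_gap: 0.0235
clock 4.65 pos [ 0.6579 -0.1246  0.3287] th -63.89 tilt z [-1.7e-03  2.0e-04 -1.0e+00] gap 0.0239 F [ 0.1  0.3 -0.7] j1,j6 [-12.9  51. ]
turn scaled 0.0 (rows>=0)
after turn: xy shift [ 0.0013 -0.0016] rows>=1  z 0.2158
```

View pics/p1s.png

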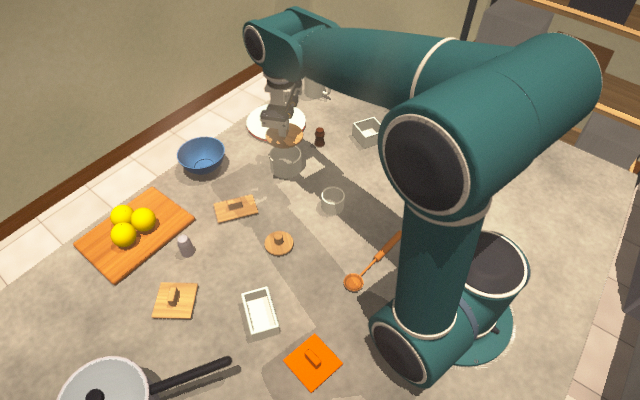

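The lid hangs level over the canister at (285,133), and the hidden orange thing is a wooden spoon at (355,283). Lowering.

```bash
python3 -m handwheel '[[[0.001,-0.001,0.07],0,1],[[0,0,0.08],0,1],[[0,0,0.05],0,1],[[0,0,0.015],0,1],[[0,0,0.015],0,1],[[0,0,0],0,1],[[0,0,0],0,1]]'; python3 plan.py .6585 -.1247 .2577
python3 - <<'E'
from h import *
f=eyes.grab_frame('side'); cv2.imwrite('pics/p2s.png',cv2.resize(f["image"][90:190,220:350,::-1],None,fx=5,fy=5))
E
```

```text
clock: 5.58
position: [0.6588, -0.1245, 0.2614]
orientation: [[0.44, -0.898, 0.001], [-0.898, -0.44, -0.0], [0.0, -0.001, -1.0]]
wrist_force: [0.3, -0.3, -1.3]
finger_gap: 0.0233
clock 5.58 pos [ 0.6588 -0.1245  0.2614] th -63.88 tilt z [ 8.e-04 -2.e-04 -1.e+00] gap 0.0233 F [ 0.3 -0.3 -1.3] j1,j6 [-12.9  51. ]
turn scaled 0.0 (rows>=0)
after turn: xy shift [0.0002 0.0013] rows>=1  z 0.0122
```

View pics/p2s.png

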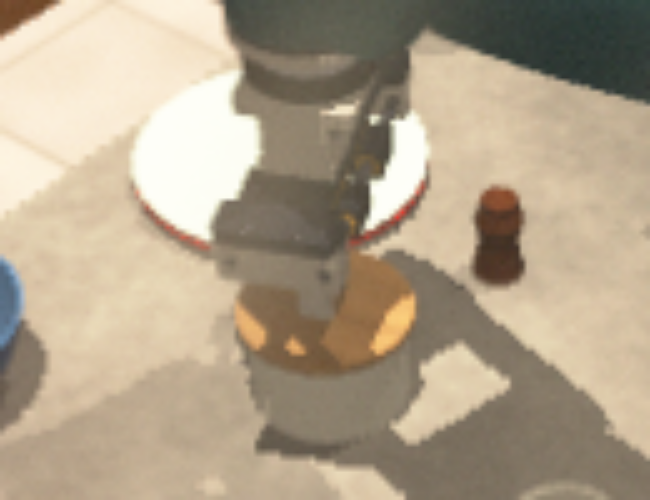

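The lid sits centred just above the rim, near (325,315) in the crop. I'll lower it 3 mm and open the gripper partway.

```bash
python3 -m handwheel '[[[0,0,0.006],0,1],[[0,0,0.005],0,1],[[0,0,0],0,1],[[0,0,0],0,0.4],[[0,0,0],0,0.3],[[0,0,0],0,0.3]]'; python3 -m handwheel '[[[0,0,-0.04],0,0.3],[[0,0,-0.1],0,0.3],[[0,0,-0.1],0,0.3],[[0,0,0],0,0.3]]'; python3 plan.py .4743 .1187 .32 -63.9
```

```text
clock: 6.38
position: [0.6587, -0.1245, 0.2573]
orientation: [[0.44, -0.898, -0.0], [-0.898, -0.44, 0.0], [-0.0, 0.0, -1.0]]
wrist_force: [-0.2, -0.7, -0.4]
finger_gap: 0.0491
clock: 6.88
position: [0.659, -0.1245, 0.3331]
orientation: [[0.44, -0.898, 0.005], [-0.898, -0.44, -0.001], [0.003, -0.004, -1.0]]
wrist_force: [0.2, 0.7, -0.0]
finger_gap: 0.065
clock 6.88 pos [ 0.659  -0.1245  0.3331] th -63.88 tilt z [ 0.0046 -0.001  -1.    ] gap 0.065 F [ 0.2  0.7 -0. ] j1,j6 [-12.9  51. ]
turn scaled 0.0003 (rows>=1)
after turn: xy shift [-0.9989  0.1962] rows>=6  z 0.0437
```

```bash
python3 -m handwheel '[[[-0.15,0.033,0],0,0.3],[[-0.18,0.033,0],0,0.3],[[-0.18,0.033,0],0,0.3],[[-0.18,0.033,0],0,0.3],[[-0.18,0.033,0],0,0.3],[[-0.129,0.031,0],0,0.3],[[0,0,0],0,0.3],[[0,0,0],0,0.3]]'; python3 plan.py .4743 .1187 .2035
python3 - <<'E'
from h import *
f=eyes.grab_frame('side'); cv2.imwrite('pics/p3s.png',f["image"][:,:,::-1])
E
```

```text
clock: 7.88
position: [0.4742, 0.1186, 0.3293]
orientation: [[0.441, -0.898, 0.0], [-0.898, -0.441, -0.0], [0.0, 0.0, -1.0]]
wrist_force: [-0.8, -0.7, -0.2]
finger_gap: 0.0651
clock 7.88 pos [0.4742 0.1186 0.3293] th -63.86 tilt z [ 1.e-04 -2.e-04 -1.e+00] gap 0.0651 F [-0.8 -0.7 -0.2] j1,j6 [11.1 74.9]
turn scaled 0.0 (rows>=0)
after turn: xy shift [-0.0003 -0.0005] rows>=1  z 0.4195
```

View pics/p3s.png

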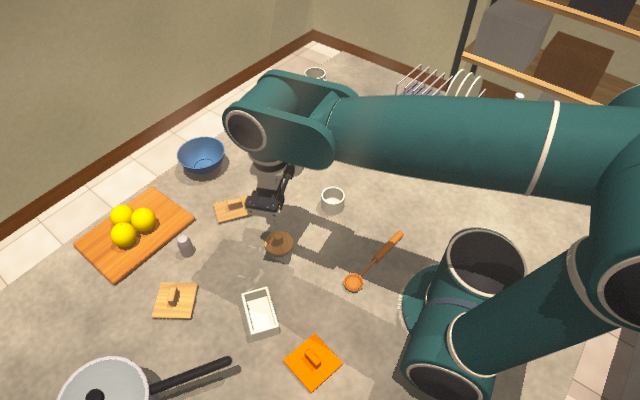

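The gripper is over the small round lid at (279,243). Descending and gripping.

```bash
python3 -m handwheel '[[[0,0,0.1],0,0.3],[[0,0,0.13],0,0.3],[[0,0,0.12],0,0.3],[[0,0,0.069],0,0.3],[[0,0,0],0,0.3],[[0,0,0],0,0.8]]'; python3 plan.py .4743 .1187 .2035; python3 -m handwheel '[[[0,0,0],0,1],[[0,0,0],0,1],[[0,0,0],0,1],[[0,0,0],0,1],[[0,0,-0.05],0,1],[[0,0,-0.1],0,1],[[0,0,-0.12],0,1],[[0,0,-0.06],0,1]]' 20;  python3 plan.py .4445 -.0847 .3
```

```text
clock: 8.68
position: [0.4745, 0.1182, 0.2037]
orientation: [[0.439, -0.898, -0.0], [-0.898, -0.439, -0.0], [-0.0, 0.0, -1.0]]
wrist_force: [0.4, 0.5, 0.2]
finger_gap: 0.0589
clock 8.68 pos [0.4745 0.1182 0.2037] th -63.94 tilt z [-4.e-04 -1.e-04 -1.e+00] gap 0.0589 F [0.4 0.5 0.2] j1,j6 [11.  74.9]
turn scaled 0.0 (rows>=0)
after turn: xy shift [-0.0018 -0.0003] rows>=1  z 0.0008
clock: 9.68
position: [0.4741, 0.1188, 0.3054]
orientation: [[0.44, -0.898, 0.003], [-0.898, -0.44, 0.001], [0.001, -0.003, -1.0]]
wrist_force: [-0.4, 0.4, -1.2]
finger_gap: 0.0235
clock 9.68 pos [0.4741 0.1188 0.3054] th -63.88 tilt z [ 2.7e-03  6.0e-04 -1.0e+00] gap 0.0235 F [-0.4  0.4 -1.2] j1,j6 [11.1 75. ]
turn scaled 0.0 (rows>=0)
after turn: xy shift [0.5656 0.3872] rows>=4  z 0.0181
```

```bash
python3 -m handwheel '[[[0.08,0.056,0],0,1],[[0.12,0.082,0],0,1],[[0.12,0.082,0],0,1],[[0.12,0.082,0],0,1],[[0.08,0.055,0],0,1],[[0.045,0.03,0],0,1],[[0,0,0],0,1],[[0,0,0],0,1]]'; python3 plan.py .4445 -.0847 .2507
python3 - <<'E'
from h import *
f=eyes.grab_frame('side'); cv2.imwrite('pics/p4s.png',cv2.resize(f["image"][140:260,260:400,::-1],None,fx=5,fy=5))
E
```

```text
clock: 10.68
position: [0.4445, -0.0839, 0.3027]
orientation: [[0.441, -0.898, -0.0], [-0.898, -0.441, 0.0], [-0.0, -0.0, -1.0]]
wrist_force: [0.3, -0.8, -0.6]
finger_gap: 0.0234
clock 10.68 pos [ 0.4445 -0.0839  0.3027] th -63.86 tilt z [-1.e-04  3.e-04 -1.e+00] gap 0.0234 F [ 0.3 -0.8 -0.6] j1,j6 [-13.9  49.9]
turn scaled 0.0 (rows>=0)
after turn: xy shift [0.0024 0.0013] rows>=1  z 0.1733
```

View pics/p4s.png

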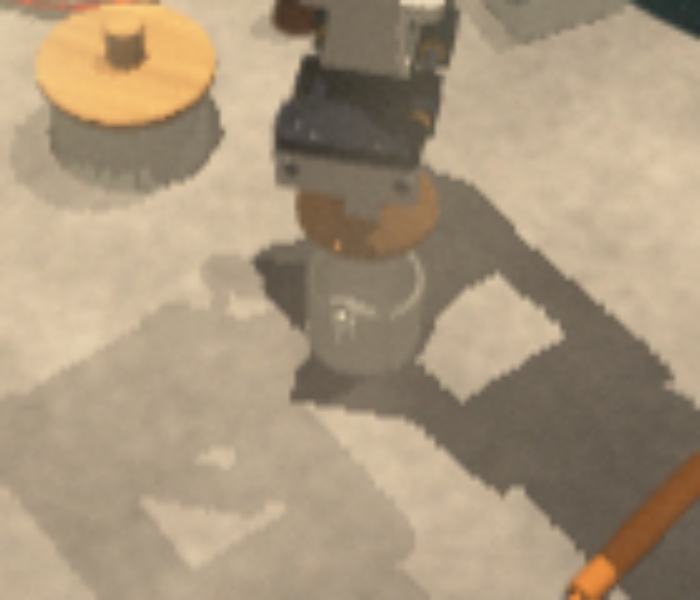

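The big lid is seated level at the crop's upper left (125,60). The small lid is aligned over its canister at (365,215). Lowering to 1 mm above the seat and releasing.

```bash
python3 -m handwheel '[[[0.002,0.001,0.06],0,1],[[0,0,0.07],0,1],[[0,0,0.03],0,1],[[0,0,0.012],0,1],[[0,0,0.008],0,1],[[0,0,0],0,1],[[0,0,0],0,1]]'; python3 -m handwheel '[[[0,0,0.002],0,1],[[0,0,0],0,0.4],[[0,0,0],0,0.3],[[0,0,0],0,0.3]]'; python3 -m handwheel '[[[0,0,-0.04],0,0.3],[[0,0,-0.1],0,0.3],[[0,0,-0.12],0,0.3],[[0,0,-0.06],0,0.3],[[0,0,0],0,0.3]]'; python3 plan.py .6544 .1038 .33 -33.5
```

```text
clock: 11.6
position: [0.4444, -0.0853, 0.2491]
orientation: [[0.44, -0.898, 0.001], [-0.898, -0.44, -0.0], [0.0, -0.0, -1.0]]
wrist_force: [-0.3, -0.6, -0.7]
finger_gap: 0.0233
clock: 12.1
position: [0.4444, -0.0852, 0.2482]
orientation: [[0.44, -0.898, 0.0], [-0.898, -0.44, -0.0], [0.0, -0.0, -1.0]]
wrist_force: [-0.8, 0.2, 0.8]
finger_gap: 0.0489
clock: 12.72
position: [0.4445, -0.0852, 0.3451]
orientation: [[0.44, -0.898, 0.002], [-0.898, -0.44, -0.0], [0.001, -0.002, -1.0]]
wrist_force: [1.4, -0.2, 0.4]
finger_gap: 0.065
clock 12.72 pos [ 0.4445 -0.0852  0.3451] th -63.89 tilt z [ 1.9e-03 -4.0e-04 -1.0e+00] gap 0.065 F [ 1.4 -0.2  0.4] j1,j6 [-14.1  49.8]
turn scaled -0.5064 (rows>=3)
after turn: xy shift [ 0.2358 -0.9117] rows>=5  z 0.0505
```

```bash
python3 -m handwheel '[[[0,0,0],-0.127,0.3],[[0,0,0],-0.127,0.3],[[0,0,0],-0.127,0.3],[[0,0,0],-0.1254,0.3],[[0,0,0],0,0.3]]'; python3 plan.py .6544 .1038 .33 -33.5
```

```text
clock: 13.35
position: [0.4443, -0.0852, 0.3427]
orientation: [[0.833, -0.553, -0.002], [-0.553, -0.833, 0.0], [-0.002, 0.001, -1.0]]
wrist_force: [-0.5, -0.4, 0.4]
finger_gap: 0.0647
clock 13.35 pos [ 0.4443 -0.0852  0.3427] th -33.54 tilt z [-1.8e-03  4.0e-04 -1.0e+00] gap 0.0647 F [-0.5 -0.4  0.4] j1,j6 [-14.1  19.5]
turn scaled -0.0007 (rows>=1)
after turn: xy shift [ 0.2364 -0.9119] rows>=5  z 0.0425
```

```bash
python3 -m handwheel '[[[0.039,-0.12,0.007],0,0.3],[[0.039,-0.17,0.007],0,0.3],[[0.039,-0.18,0.007],0,0.3],[[0.039,-0.18,0.007],0,0.3],[[0.039,-0.17,0.007],0,0.3],[[0.041,-0.092,0.007],0,0.3],[[0,0,0],0,0.3],[[0,0,0],0,0.3]]'; python3 plan.py .6544 .1038 .2037 -33.5
python3 - <<'E'
from h import *
f=eyes.grab_frame('side'); cv2.imwrite('pics/p5s.png',f["image"][:,:,::-1])
E
```

```text
clock: 14.35
position: [0.6541, 0.1036, 0.3308]
orientation: [[0.833, -0.553, -0.001], [-0.553, -0.833, -0.0], [-0.001, 0.001, -1.0]]
wrist_force: [-0.1, -0.1, 0.2]
finger_gap: 0.0649
clock 14.35 pos [0.6541 0.1036 0.3308] th -33.61 tilt z [-1.2e-03 -3.0e-04 -1.0e+00] gap 0.0649 F [-0.1 -0.1  0.2] j1,j6 [ 6.8 40.4]
turn scaled -0.0018 (rows>=1)
after turn: xy shift [ 0.0005 -0.0013] rows>=1  z 0.4236
```

View pics/p5s.png

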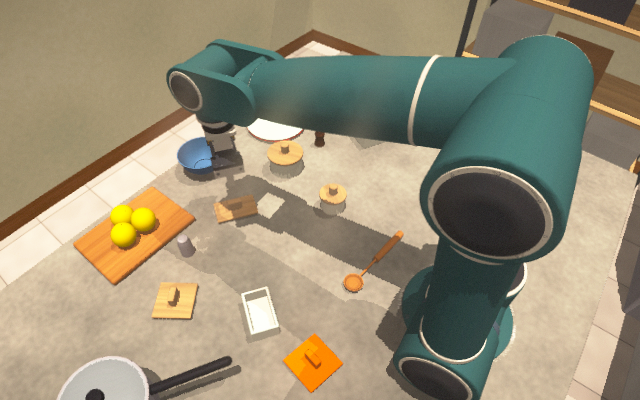

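Both round lids sit on their canisters, at (285,152) and (333,192). The gripper is over the oblong lid at (236,208). Descending.

```bash
python3 -m handwheel '[[[0,-0.001,0.1],0,0.3],[[0,0,0.13],0,0.3],[[0,0,0.12],0,0.3],[[0,0,0.072],0,0.3],[[0,0,0],0,0.3],[[0,0,0],0,0.8]]'; python3 plan.py .6544 .1038 .2037; python3 -m handwheel '[[[0,0,0],0,1],[[0,0,0],0,1],[[0,0,0],0,1],[[0,0,0],0,1],[[0,0,0],0,1]]' 30;python3 -m handwheel '[[[0,0,-0.05],0,1],[[0,0,-0.1],0,1],[[0,0,-0.12],0,1],[[0,0,-0.12],0,1],[[0,0,0],0,1],[[0,0,0],0,1]]'; python3 plan.py .3688 .3045 .32 56.2
python3 - <<'E'
from h import *
f=eyes.grab_frame('side'); cv2.imwrite('pics/p6s.png',f["image"][:,:,::-1])
E
```

```text
clock: 15.15
position: [0.6549, 0.104, 0.2067]
orientation: [[0.834, -0.552, 0.002], [-0.552, -0.834, 0.0], [0.001, -0.001, -1.0]]
wrist_force: [-0.1, -1.4, 0.4]
finger_gap: 0.0589
clock 15.15 pos [0.6549 0.104  0.2067] th -33.52 tilt z [ 1.9e-03  2.0e-04 -1.0e+00] gap 0.0589 F [-0.1 -1.4  0.4] j1,j6 [ 6.8 40.3]
turn scaled 0.0 (rows>=0)
after turn: xy shift [-0.001   0.0016] rows>=1  z 0.0099
clock: 15.78
position: [0.6546, 0.1041, 0.205]
orientation: [[0.834, -0.552, 0.0], [-0.552, -0.834, -0.0], [0.0, -0.0, -1.0]]
wrist_force: [0.8, -0.8, 0.8]
finger_gap: 0.0159
clock: 16.52
position: [0.6544, 0.1041, 0.3217]
orientation: [[0.834, -0.552, -0.0], [-0.552, -0.834, 0.0], [-0.0, 0.0, -1.0]]
wrist_force: [0.4, -1.2, -2.3]
finger_gap: 0.0158
clock 16.52 pos [0.6544 0.1041 0.3217] th -33.5 tilt z [-4.e-04  0.e+00 -1.e+00] gap 0.0158 F [ 0.4 -1.2 -2.3] j1,j6 [ 6.8 40.3]
turn scaled -1.495 (rows>=9)
after turn: xy shift [ 0.0255 -1.1627] rows>=6  z 0.0057
```

View pics/p6s.png

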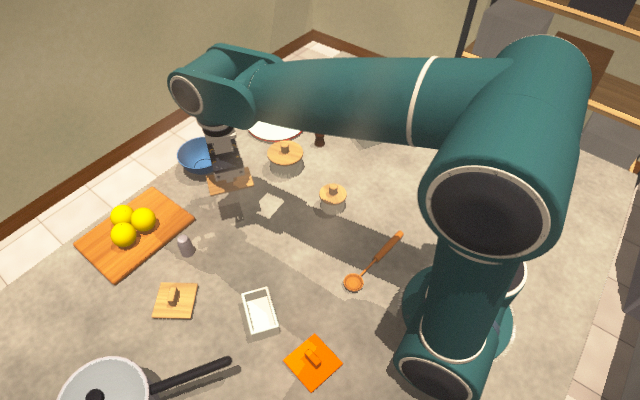

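The oblong lid is held with the gap at 15.9 mm, which is the bar width. I'll turn it to the canister's heading.

```bash
python3 -m handwheel '[[[0,0,0],-0.1,1],[[0,0,0],-0.16,1],[[0,0,0],-0.16,1],[[0,0,0],-0.16,1],[[0,0,0],-0.16,1],[[0,0,0],-0.16,1],[[0,0,0],-0.16,1],[[0,0,0],-0.16,1]]'; python3 -m handwheel '[[[0,0,0],-0.16,1],[[0,0,0],-0.115,1],[[0,0,0],0,1],[[0,0,0],0,1]]'; python3 plan.py .3688 .3045 .32 56.2
```

```text
clock: 17.58
position: [0.6544, 0.1041, 0.3205]
orientation: [[0.766, 0.643, -0.002], [0.643, -0.766, -0.0], [-0.002, -0.001, -1.0]]
wrist_force: [0.6, -0.3, -1.2]
finger_gap: 0.0156
clock: 18.08
position: [0.6545, 0.1041, 0.3213]
orientation: [[0.559, 0.829, -0.001], [0.829, -0.559, -0.0], [-0.001, -0.001, -1.0]]
wrist_force: [-0.2, 0.8, -1.2]
finger_gap: 0.0158
clock 18.07 pos [0.6545 0.1041 0.3213] th 56.04 tilt z [-1.e-03 -1.e-04 -1.e+00] gap 0.0158 F [-0.2  0.8 -1.2] j1,j6 [  6.8 -49.2]
turn scaled -0.0027 (rows>=1)
after turn: xy shift [ 0.0252 -1.163 ] rows>=6  z 0.0043
```

```bash
python3 -m handwheel '[[[0.004,-0.1,0],-0.003,1],[[0.004,-0.18,0],0,1],[[0.004,-0.19,0],0,1],[[0.004,-0.19,0],0,1],[[0.004,-0.19,0],0,1],[[0.003,-0.18,0],0,1],[[0.002,-0.133,0],0,1],[[0,0,0],0,1]]'; python3 -m handwheel '[[[0,0,0],0,1]]'>/dev/null; python3 plan.py .3688 .3045 .243 56.2
python3 - <<'E'
from h import *
f=eyes.grab_frame('side'); cv2.imwrite('pics/p7s.png',cv2.resize(f["image"][210:370,160:380,::-1],None,fx=3.5,fy=3.5))
E
```

```text
clock: 19.08
position: [0.3665, 0.3047, 0.3221]
orientation: [[0.553, 0.833, 0.0], [0.833, -0.553, 0.001], [0.001, -0.0, -1.0]]
wrist_force: [0.6, -0.4, -1.4]
finger_gap: 0.0157
clock 19.2 pos [0.3684 0.3035 0.322 ] th 56.33 tilt z [ 3.e-04 -1.e-04 -1.e+00] gap 0.0156 F [ 0.9 -0.1 -1.4] j1,j6 [ 36.4 -19.9]
turn scaled 0.0022 (rows>=1)
after turn: xy shift [ 0.0034 -0.0008] rows>=1  z 0.2632
```

View pics/p7s.png

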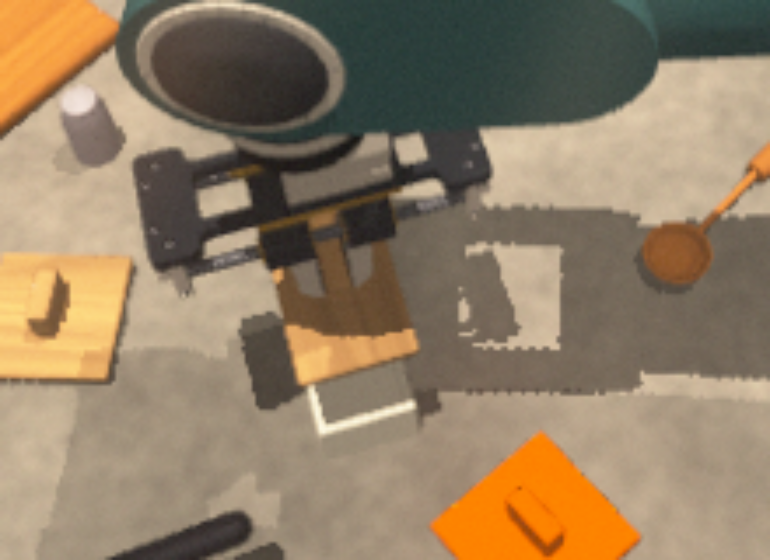

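The lid, at (345,320) in the crop, is in line with the oblong canister below it. Lowering.

```bash
python3 -m handwheel '[[[0.003,-0.001,0.07],0,1],[[0,0,0.09],0,1],[[0,0,0.06],0,1],[[0,0,0.025],0,1],[[0,0,0.018],0,1],[[0,0,0],0,1],[[0,0,0],0,1]]'; python3 plan.py .3688 .3045 .242
python3 - <<'E'
from h import *
f=eyes.grab_frame('side'); cv2.imwrite('pics/p8s.png',cv2.resize(f["image"][250:360,190:330,::-1],None,fx=5,fy=5))
E
```

```text
clock: 20.12
position: [0.3686, 0.3047, 0.2437]
orientation: [[0.554, 0.833, 0.001], [0.833, -0.554, 0.001], [0.001, 0.0, -1.0]]
wrist_force: [0.5, 0.1, -1.8]
finger_gap: 0.0162
clock 20.12 pos [0.3686 0.3047 0.2437] th 56.38 tilt z [ 8.e-04  6.e-04 -1.e+00] gap 0.0162 F [ 0.5  0.1 -1.8] j1,j6 [ 36.5 -19.9]
turn scaled 0.0 (rows>=0)
after turn: xy shift [-0.0001  0.0008] rows>=1  z 0.0057
```

View pics/p8s.png

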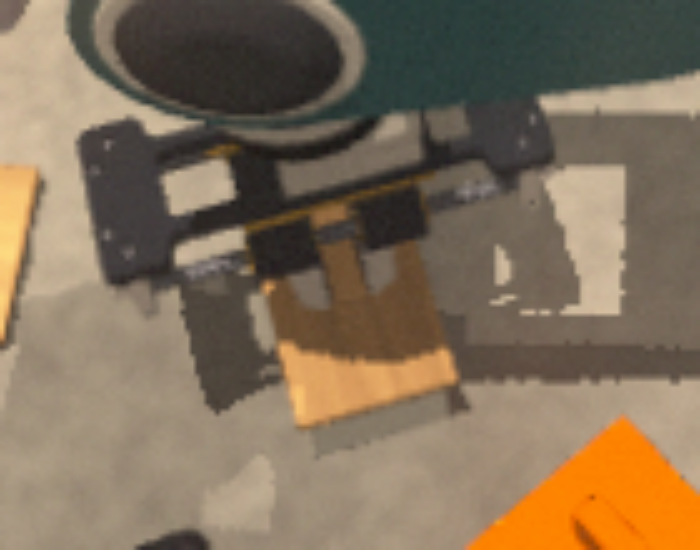

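```bash
python3 -m handwheel '[[[0,0,0.006],0,1],[[0,0,0],0,1],[[0,0,0],0,0.4],[[0,0,0],0,0.3],[[0,0,0],0,0.3]]'; python3 -m handwheel '[[[0,0,-0.04],0,0.3],[[0,0,-0.1],0,0.3],[[0,0,-0.12],0,0.3],[[0,0,-0.06],0,0.3],[[0,0,0],0,0.3],[[0,0,0],0,0.3]]'; python3 plan.py .561 .4063 .33 37.4
```

```text
clock: 20.8
position: [0.3685, 0.3046, 0.2413]
orientation: [[0.554, 0.833, 0.0], [0.833, -0.554, 0.0], [0.0, 0.0, -1.0]]
wrist_force: [0.0, 1.3, -0.5]
finger_gap: 0.041
clock: 21.55
position: [0.3684, 0.3044, 0.3359]
orientation: [[0.554, 0.833, -0.001], [0.833, -0.554, -0.001], [-0.001, -0.001, -1.0]]
wrist_force: [0.1, -0.3, -0.7]
finger_gap: 0.065
clock 21.55 pos [0.3684 0.3044 0.3359] th 56.38 tilt z [-1.2e-03 -9.0e-04 -1.0e+00] gap 0.065 F [ 0.1 -0.3 -0.7] j1,j6 [ 36.5 -19.9]
turn scaled 0.3164 (rows>=2)
after turn: xy shift [0.7163 0.1203] rows>=4  z 0.0198
```

```bash
python3 -m handwheel '[[[0,0,0],0.1584,0.3],[[0,0,0],0.158,0.3],[[0,0,0],0,0.3],[[0.12,0.02,0.003],0,0.3],[[0.18,0.03,0.003],0,0.3],[[0.18,0.03,0.003],0,0.3],[[0.15,0.025,0.003],0,0.3],[[0.086,0.015,0.003],0,0.3]]'; python3 -m handwheel '[[[0,0,0],0,0.3],[[0,0,0],0,0.3]]'>/dev/null; python3 plan.py .561 .4063 .2037 37.4
python3 - <<'E'
from h import *
f=eyes.grab_frame('side'); cv2.imwrite('pics/p9s.png',f["image"][:,:,::-1])
E
```

```text
clock: 22.55
position: [0.5627, 0.4071, 0.3308]
orientation: [[0.792, 0.611, -0.002], [0.611, -0.792, -0.001], [-0.002, -0.0, -1.0]]
wrist_force: [-0.3, -0.0, -0.4]
finger_gap: 0.0651
clock 22.8 pos [0.5606 0.4062 0.332 ] th 37.52 tilt z [-1.e-03 -7.e-04 -1.e+00] gap 0.0651 F [ 0.  -0.8  1. ] j1,j6 [33.8 -3.7]
turn scaled 0.0021 (rows>=1)
after turn: xy shift [0.0013 0.0005] rows>=1  z 0.4277
```

View pics/p9s.png

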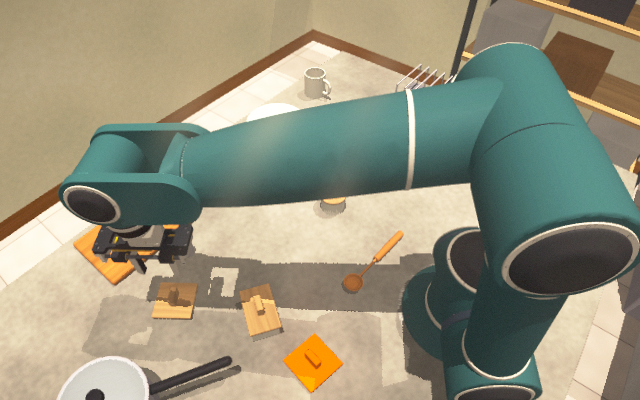

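The oblong lid is on its canister at (260,310), and the gripper is over the square lid at (175,300). Descending.

```bash
python3 -m handwheel '[[[0.001,0,0.1],0,0.3],[[0,0,0.13],0,0.3],[[0,0,0.12],0,0.3],[[0,0,0.076],0,0.3],[[0,0,0],0,0.3],[[0,0,0],0,0.8]]'; python3 plan.py .561 .4063 .2037 37.4; python3 -m handwheel '[[[0,0,0],0,1],[[0,0,0],0,1],[[0,0,0],0,1],[[0,0,0],0,1],[[0,0,0],0,1]]' 30;python3 -m handwheel '[[[0,0,-0.05],0,1],[[0,0,-0.1],0,1],[[0,0,-0.12],0,1],[[0,0,-0.13],0,1],[[0,0,-0.05],0,1],[[0,0,0],0,1],[[0,0,0],0,1]]'; python3 plan.py .532 -.4118 .33 -26.5
python3 - <<'E'
from h import *
f=eyes.grab_frame('side'); cv2.imwrite('pics/p10s.png',f["image"][:,:,::-1])
E
```

```text
clock: 23.6
position: [0.5615, 0.4068, 0.2067]
orientation: [[0.794, 0.607, 0.002], [0.607, -0.794, 0.001], [0.002, 0.0, -1.0]]
wrist_force: [0.2, -0.9, 1.0]
finger_gap: 0.0591
clock 23.6 pos [0.5615 0.4068 0.2067] th 37.41 tilt z [ 0.0016  0.0011 -1.    ] gap 0.0591 F [ 0.2 -0.9  1. ] j1,j6 [33.8 -3.6]
turn scaled 0.0001 (rows>=1)
after turn: xy shift [-0.0023  0.0002] rows>=1  z 0.0101
clock: 24.22
position: [0.5613, 0.4066, 0.205]
orientation: [[0.794, 0.607, 0.0], [0.607, -0.794, 0.0], [0.0, 0.0, -1.0]]
wrist_force: [0.5, 0.5, 0.8]
finger_gap: 0.016
clock: 25.1
position: [0.5611, 0.4065, 0.3381]
orientation: [[0.794, 0.607, -0.002], [0.607, -0.794, -0.001], [-0.002, -0.0, -1.0]]
wrist_force: [-0.5, 0.4, -1.1]
finger_gap: 0.0158
clock 25.1 pos [0.5611 0.4065 0.3381] th 37.39 tilt z [-0.0019 -0.0013 -1.    ] gap 0.0158 F [-0.5  0.4 -1.1] j1,j6 [33.8 -3.6]
turn scaled 1.0649 (rows>=7)
after turn: xy shift [1.1302 2.4844] rows>=14  z 0.0269
```

View pics/p10s.png

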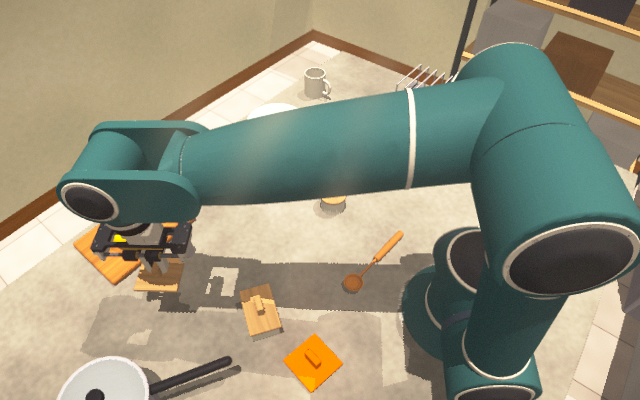

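Square lid held, gap 15.8 mm. I'll use heading 63.5°, which is the same side pair and a smaller turn.

```bash
python3 -m handwheel '[[[0,0,0],-0.1,1],[[0,0,0],-0.14,1],[[0,0,0],-0.14,1],[[0,0,0],-0.055,1],[[0,0,0],0,1]]';  python3 plan.py .532 -.4118 .33 63.5
```

```text
clock: 25.78
position: [0.5612, 0.4065, 0.3386]
orientation: [[0.447, 0.895, -0.001], [0.895, -0.447, -0.001], [-0.002, -0.001, -1.0]]
wrist_force: [0.1, 0.3, -0.6]
finger_gap: 0.0156
clock 25.77 pos [0.5612 0.4065 0.3386] th 63.47 tilt z [-0.0015 -0.001  -1.    ] gap 0.0156 F [ 0.1  0.3 -0.6] j1,j6 [ 33.8 -29.7]
turn scaled -0.0005 (rows>=1)
after turn: xy shift [-2.4847  1.1299] rows>=14  z 0.0286
```

```bash
python3 -m handwheel '[[[-0.08,0.036,0],0,1],[[-0.15,0.068,0],0,1],[[-0.16,0.073,0],0,1],[[-0.16,0.073,0],0,1],[[-0.16,0.073,0],0,1],[[-0.16,0.073,0],0,1],[[-0.16,0.073,0],0,1],[[-0.16,0.073,0],0,1]]';python3 -m handwheel '[[[-0.16,0.073,0],0,1],[[-0.16,0.073,0],0,1],[[-0.16,0.073,0],0,1],[[-0.16,0.073,0],0,1],[[-0.16,0.073,0],0,1],[[-0.16,0.073,0],0,1],[[-0.15,0.068,0],0,1],[[-0.1,0.045,0],0,1]]'; python3 -m handwheel '[[[0,0,0],0,1],[[0,0,0],0,1]]'>/dev/null;python3 plan.py .532 -.4118 .252 63.5
```

```text
clock: 26.78
position: [0.547, 0.0129, 0.3395]
orientation: [[0.448, 0.894, -0.0], [0.894, -0.448, 0.0], [-0.0, -0.0, -1.0]]
wrist_force: [0.6, -0.0, -1.4]
finger_gap: 0.0161
clock: 27.78
position: [0.5329, -0.3862, 0.339]
orientation: [[0.449, 0.894, -0.001], [0.894, -0.449, 0.001], [0.0, -0.001, -1.0]]
wrist_force: [1.0, 0.6, -1.3]
finger_gap: 0.0159
clock 28.02 pos [ 0.5334 -0.3837  0.3394] th 63.44 tilt z [-6.e-04  7.e-04 -1.e+00] gap 0.0159 F [-0.3 -0.3 -0.8] j1,j6 [ -38.  -101.4]
turn scaled -0.001 (rows>=1)
after turn: xy shift [-0.0858  0.0377] rows>=1  z 0.2912
```

```bash
python3 -m handwheel '[[[-0.05,0.022,0.03],0,1],[[-0.036,0.016,0.05],0,1],[[0,0,0.05],0,1],[[0,0,0],0,1],[[0,0,0],0,1]]';python3 plan.py .532 -.4118 .252 63.5
python3 - <<'E'
from h import *
f=eyes.grab_frame('side'); cv2.imwrite('pics/p11s.png',cv2.resize(f["image"][60:200,280:460,::-1],None,fx=4,fy=4))
f=eyes.grab_frame('top'); cv2.imwrite('pics/p11t.png',f["image"][:,:,::-1])
E
```

```text
clock: 28.65
position: [0.5322, -0.412, 0.3011]
orientation: [[0.446, 0.895, 0.0], [0.895, -0.446, -0.0], [0.0, 0.0, -1.0]]
wrist_force: [0.3, 0.4, -0.4]
finger_gap: 0.0156
clock 28.65 pos [ 0.5322 -0.412   0.3011] th 63.51 tilt z [ 1.e-04 -0.e+00 -1.e+00] gap 0.0156 F [ 0.3  0.4 -0.4] j1,j6 [ -39.9 -103.4]
turn scaled 0.0001 (rows>=1)
after turn: xy shift [ 0.0005 -0.0009] rows>=1  z 0.1638
```

View pics/p11s.png

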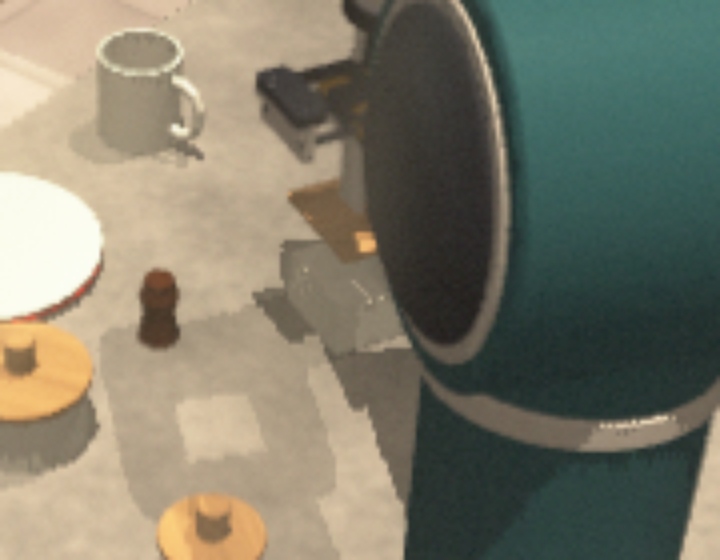

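View pics/p11t.png

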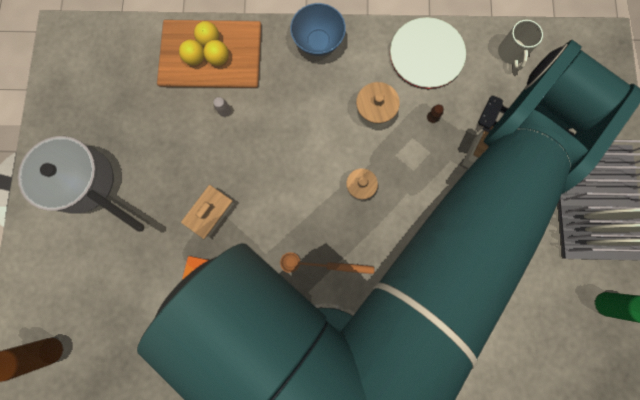

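The square lid's edge lines up with the canister's edge at side crop (340,230). The three other lids sit centred in the top view at (377,101), (362,184) and (208,211). Lowering.

```bash
python3 -m handwheel '[[[0,-0.001,0.05],0,1],[[0,0,0.06],0,1],[[0,0,0.03],0,1],[[0,0,0.014],0,1],[[0,0,0.01],0,1],[[0,0,0],0,1],[[0,0,0],0,1]]'; python3 plan.py .532 -.4118 .250
```

```text
clock: 29.62
position: [0.5319, -0.4122, 0.2522]
orientation: [[0.446, 0.895, 0.0], [0.895, -0.446, -0.0], [-0.0, 0.001, -1.0]]
wrist_force: [0.5, 0.3, -1.3]
finger_gap: 0.0161
clock 29.62 pos [ 0.5319 -0.4122  0.2522] th 63.5 tilt z [ 4.e-04 -4.e-04 -1.e+00] gap 0.0161 F [ 0.5  0.3 -1.3] j1,j6 [ -39.9 -103.4]
turn scaled 0.0 (rows>=0)
after turn: xy shift [ 0.0014 -0.0001] rows>=1  z 0.0073
```

Run:
```python
from h import *
f=eyes.grab_frame('side'); cv2.imwrite('pics/p12s.png',cv2.resize(f["image"][80:180,310:420,::-1],None,fx=5,fy=5))
```

```text
(no output)
```

View pics/p12s.png

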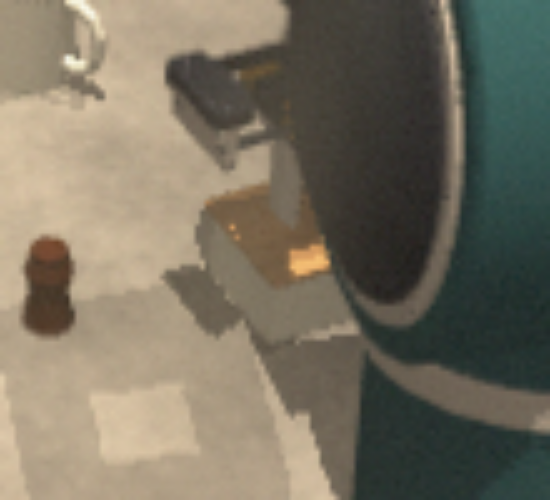

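The plate is in line with the canister, just above the rim at (260,235). I'll lower it, release, rise, then back off so the views are clear.

```bash
python3 -m handwheel '[[[0,0,0.008],0,1],[[0,0,0],0,1],[[0,0,0],0,0.4],[[0,0,0],0,0.3],[[0,0,0],0,0.3]]'; python3 -m handwheel '[[[0,0,-0.04],0,0.3],[[0,0,-0.1],0,0.3],[[0,0,-0.12],0,0.3],[[0,0,-0.12],0,0.3],[[0,0,-0.12],0,0.3],[[0,0,0],0,0.3]]'; python3 plan.py .297 -.606 .405
```

```text
clock: 30.3
position: [0.5318, -0.4122, 0.2494]
orientation: [[0.446, 0.895, 0.0], [0.895, -0.446, -0.0], [-0.0, 0.0, -1.0]]
wrist_force: [-0.3, 0.4, -0.5]
finger_gap: 0.041
clock: 31.05
position: [0.5317, -0.4121, 0.4038]
orientation: [[0.446, 0.895, 0.004], [0.895, -0.446, -0.004], [-0.001, 0.005, -1.0]]
wrist_force: [-0.5, -0.1, -0.2]
finger_gap: 0.0651
clock 31.05 pos [ 0.5317 -0.4121  0.4038] th 63.5 tilt z [ 0.0043 -0.0036 -1.    ] gap 0.0651 F [-0.5 -0.1 -0.2] j1,j6 [ -39.9 -103.4]
turn scaled 0.0 (rows>=0)
after turn: xy shift [-0.9276 -0.4117] rows>=6  z -0.0038
```

```bash
python3 -m handwheel '[[[-0.13,-0.058,0],0,0.3],[[-0.13,-0.058,0],0,0.3],[[-0.13,-0.058,0],0,0.3],[[-0.13,-0.058,0],0,0.3],[[-0.13,-0.058,0],0,0.3],[[-0.13,-0.058,0],0,0.3],[[-0.13,-0.058,0],0,0.3],[[0,0,0],0,0.3]]'
python3 - <<'E'
from meas import *
t=eyes.grab_frame('top'); s=eyes.grab_frame('side')
cv2.imwrite('pics/f_t.png',t["image"][:,:,::-1]);cv2.imwrite('pics/f_s.png',s["image"][:,:,::-1])
for n,P,rim,r in[('BR',(658.5,-124.6),.06,34),('SR',(444.5,-84.7),.05,26),('SQ',(532,-412),.05,36),('OB',(369,304.5),.042,38)]:
    for nm,f in(('top',t),('side',s)):
        c=tuple(np.round(proj(f,[P[0]/1e3,P[1]/1e3,rim+.008])[0]).astype(int).tolist())
        try:
            h,R,E=meas(f,c,rim+.008,r,'L'); print(n,nm,c,'rect c',np.round(R[0],1),np.round(R[1],1),round(R[2],1),'canister was',P)
        except Exception as e: print(n,nm,c,'failed',repr(e)[:60])
E
```

```text
clock: 32.05
position: [0.2989, -0.6034, 0.3987]
orientation: [[0.449, 0.894, -0.001], [0.894, -0.449, 0.001], [0.0, -0.001, -1.0]]
wrist_force: [-0.5, -1.6, -0.2]
finger_gap: 0.0653
BR top (378, 101) rect c [ 657.2 -122.8] [109.3 108.7] 0.9 canister was (658.5, -124.6)
BR side (285, 152) rect c [ 685.6 -146.8] [124.4 187.8] 36.4 canister was (658.5, -124.6)
SR top (362, 183) rect c [443.7 -85.5] [74.3 75.5] 1.0 canister was (444.5, -84.7)
SR side (333, 193) rect c [444.5 -83.3] [76.9 79.9] 1.6 canister was (444.5, -84.7)
SQ top (491, 152) rect c [ 530.5 -410.3] [96.8 97.3] 62.9 canister was (532, -412)
SQ side (370, 125) rect c [ 532.3 -410.4] [ 98.3 104.9] 63.5 canister was (532, -412)
OB top (206, 210) rect c [367.6 303.1] [ 74.2 118.2] 56.4 canister was (369, 304.5)
OB side (259, 308) rect c [366.9 305.4] [ 75.4 121.6] 56.7 canister was (369, 304.5)
```

View pics/f_t.png

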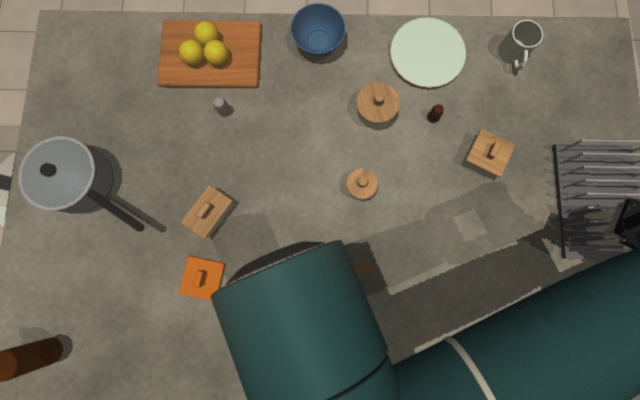

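View pics/f_s.png

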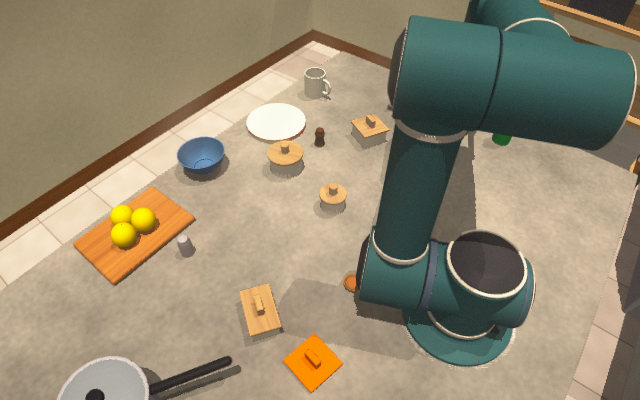

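All four lids are on their canisters at the expected size, height and heading, within about 2.5 mm. Both shakers are upright at (221,106) and (436,113), and the gripper is clear. Handing in.

```bash
python3 -m handwheel '[[[0,0,0],0,0.3],[[0,0,0],0,0.3],[[0,0,0],0,0.3]]'; python3 -c "
from bench import ticket; print(ticket.close_job())"
```

```text
clock: 32.52
position: [0.3014, -0.6017, 0.3994]
orientation: [[0.446, 0.895, 0.0], [0.895, -0.446, -0.0], [-0.0, 0.0, -1.0]]
wrist_force: [-0.3, 0.3, 0.4]
finger_gap: 0.0651
the job is handed in; nothing more can be done
None
```

I put all four bamboo lids on their matching canisters and handed the job in at 32.5 s; no verdict was reported. I left the orange look-alike alone.

- **Position:** the last top view put every lid within about 2.5 mm of where its canister stood at the start.
- **Alignment and seating:** the square and oblong lids were within 1° of their canisters' sides. All four lids measured the right size, within about 5 mm, at the height of a seated lid, and they looked flat.
- **Surroundings:** both shakers were upright, and wrist forces stayed at about 2 N or less in every reading.

**Checks that failed or fell short:**
- The final side-view measurement of the big round lid was not usable, because its search area appears to have picked up other objects nearby. That lid is confirmed by the top view and by eye only.
- Once covered, the canisters themselves were not measured again.

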